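# Find and seat the rocking cover of a stone tray

### The arm

A 6-joint arm with a two-finger parallel gripper is mounted at the origin on the work surface. World frame = base frame: x ahead of the robot, y to its left, z up, the work surface at z = 0. Lengths are in m, angles in rad, forces in N, time in s.
With the tool pointing down it reaches from about 0.35 to 0.775 m from the base axis. Payload 7.3 kg.
Tool frame: the origin (TCP) lies at the very end of the fingers, on their centre line; the grasp point (between the pads) lies 19 mm behind it (pinch_z is the distance from the TCP to the grasp point, in m); z points along the fingers, y is the line along which they close (so a half turn about z gives the same grasp; the last joint's range is limited). The gripper opens to 92 mm and grips with 3 to 60 N. Pads are 19 mm wide; open, the fingers measure 130 mm over their backs; the gripper's body (75 mm by 190 mm) begins 47 mm behind the grasp point.
Start: joints at [-1.278, 0.342, 1.524, -0, 1.275, -0.146], TCP at [0.223, -0.475, 0.227] pointing down, gripper open.
Joint ranges: [-2.53, 2.53], [-0.77, 2.02], [0.04, 2.7], [-1, 4.14], [0.28, 2.66], [-3.11, 3.11]. Speed limits (rad/s): [2.57, 2.57, 3.14, 3.14, 3.14, 3.14].

### API

Orientations are given as [roll, pitch, yaw] about the fixed x, y, z axes, in that order (R = Rz(yaw) Ry(pitch) Rx(roll)).
In Python, from cell import * gives the robot as it stands.
- The arm moves only by the tool arm_command, never from a script. Its arguments are lists of equal length, an entry for each row: "fingers": the gripper command: -1 is fully open, 1 is shut, values between are in proportion; "travel": the shift along the tool's x, y, z in m, a list of three; "dr": the turn, a rotation vector about the tool's x, y, z in degrees, a list of three. In form: {"fingers": [fingers, ...], "travel": [[x, y, z], ...], "dr": [[wx, wy, wz], ...]}. A call has 1 to 8 rows; each row is the pose to reach, as a shift and turn from the pose commanded when the call began, along the tool's axes at that moment; what a row does not reach only later rows make up. A row lasts 1/12 s, in which the tool goes at most 41.7 mm and 7.16 degrees, less where a joint would pass 70% of its speed; a pose out of reach is approached as far as the arm can. A call with a gripper value outside its range is refused whole. The fingers move at their own pace and stop on an object; "squeeze" is the grip in N (left out, the last holds). Time passes only in rows, so rows that repeat a pose let the fingers close. It gives the time, the measured TCP pose, the force, the opening and the grip force at its end, in the units of the state.
- observe(): the state, without advancing time (a new reading comes with each control period).
- read_camera(name): name is "side" or "top"; returns a dict with "color" (420x560x3 uint8, blue, green, red), "z_map" (420x560 float32, m along the optical axis (not along the pixel's ray), 0 where there is no reading), "fx", "fy", "cx", "cy" (pixels), "R" (3x3) and "t" (3): a world point X has camera coordinates R X + t. Camera axes: x right, y down, z forward; pixel columns grow to the right and rows downward; lengths in m; the calibration is good to about 2 mm. A picture is of the moment at which its call begins.
- hand_in(): hands the job in; it is judged then, once.
The state is a dict: "time": time; "qpos": joint angles; "qvel": joint speeds; "joint_efforts": joint torques, N m; "tool_pos": TCP position; "tool_rot": TCP orientation; "contact_force": force on the tool from outside, world axes, zero at the start; "torque": the same for the moment, N m; "opening": finger opening in m; "grip_force": force on a finger pad.
Only numpy, scipy, OpenCV 4.12 (cv2) and the standard library are available. Lean on these libraries where they do the work, as an engineer would, in place of code of your own. Each camera call takes 0.05 s, during which the arm holds its last target. There are 200 camera calls.

### The job

One of the four wooden covers on the jeweller's stone tray is not seated: press near the edges of the covers to find the one that rocks and make it rock, then press it down in its middle until it is fully home on its ledge like the others. Finish while still holding that cover down with the fingers. Only press: do not pick up or lift any cover, and leave the things around the tray alone.

Things in the scene. Friction and masses are not known exactly. Their poses are not given: they have to be found in the camera images.
- tray: black square tray fixed to the bench, 206 x 206 mm, rim 27 mm high, with four square wells 72 mm wide in a 2 x 2 grid, centres at +-47 mm in its x and y; in each well a ledge 20 mm above the bench carries a cover. Origin: centre of its underside, on the bench; z up, x and y along its sides.
- cover_a: one of four identical brown wooden covers, 70 x 70 x 12 mm, brass dot at the middle of its top; origin at the middle of its underside, z up, x and y along its sides. Any of the four may be the unseated one. A sound cover (of a to d) rests on the ledge, origin 20 mm above the tray's, and yields nowhere; its top stands 5 mm above the rim.
- cover_b: one of four identical brown wooden covers, 70 x 70 x 12 mm, brass dot at the middle of its top; origin at the middle of its underside, z up, x and y along its sides. Any of the four may be the unseated one. The unseated cover (of a to d) lies level but 3 mm higher, balanced on a hidden stiff stem, 14 mm across, under its middle.
- cover_c: one of four identical brown wooden covers, 70 x 70 x 12 mm, brass dot at the middle of its top; origin at the middle of its underside, z up, x and y along its sides. Any of the four may be the unseated one. A press of 1 to 2 N some 25 mm from its middle tips the unseated cover about 0.1 rad; let go, it falls back level. Light presses there (under 10 N) do not seat it, hard ones may.
- cover_d: one of four identical brown wooden covers, 70 x 70 x 12 mm, brass dot at the middle of its top; origin at the middle of its underside, z up, x and y along its sides. Any of the four may be the unseated one. Pressed on its middle with over about 14 N, the unseated cover sinks 3 mm onto its ledge and stays there.
- pliers: loose small pliers with red handles, 140 x 55 x 12 mm, lying left (+y) of the tray; origin on the bench under the pivot. Bystander.
- marker: loose black marker pen, 135 x 11 x 14 mm, lying right (-y) of the tray; origin under its middle. Bystander.
- jar: loose small glass jar, 48 mm across, 55 mm high, standing beyond (+x) the tray; origin at the centre of its underside. Bystander.
- weight: loose brass weight with a grip knob, 36 mm across, 46 mm high, standing beyond (+x) the tray; origin at the centre of its underside. Bystander.
Things that resemble listed ones, but are neither listed nor needed, are in the scene too. What is shaped like the cover_c but purple or red is not meant.

How it is judged:
By the outcome, as a careful person would: the job done as asked, in the order asked, and still so for the second after the job is handed in, while the arm keeps its last pose, push and grip.
It also fails if it takes over 59 s, if anything falls off the work surface, if the arm or the gripper's body presses on something with over 40 N, if the wrist force passes 120 N, or if a joint passes its speed limit or range.

## Working session

There is one attempt and no reset: what is moved stays moved. The work goes in short steps, Python scripts to look and compute and a tool call to move; the robot and the scene stay as the last step left them, time stands still between calls to the robot, and variables do not carry over. Pictures are saved under pics/ and viewed, at most 10 in all, crops included, and the job is handed in when it is done.

Besides the shell and the picture viewer there is one more tool, called as name(argument=value, ...), one argument or row to a line, values as JSON. arm_command: Moves the arm, as the interface text tells. Its arguments: {"type":"object","properties":{"fingers":{"type":"array","items":{"type":"number"}},"travel":{"type":"array","items":{"type":"array","items":{"type":"number"}}},"dr":{"type":"array","items":{"type":"array","items":{"type":"number"}}},"squeeze":{"type":"number"}},"required":["fingers","travel","dr"]}

```bash
mkdir -p pics; python3 - <<'E'
from cell import *
import cv2,numpy as np
np.set_printoptions(precision=4,suppress=True)
for n in("top","side"):
    d=read_camera(n); cv2.imwrite(f"pics/{n}0.png",d["color"]); np.savez(f"{n}0.npz",**d)
    print(n,d["fx"],d["cx"],d["cy"],d["R"],d["t"])
print(observe())
E
```

```text
top 516.9709885710711 280.84515137672713 211.7561454876088 [[-0.0175 -0.9998 -0.0016]
 [-0.9783  0.0174 -0.2064]
 [ 0.2064 -0.002  -0.9785]] [-0.0586  0.5811  1.1806]
side 498.27359424705713 282.09585596543116 205.04485569651996 [[ 0.9984 -0.0546  0.0114]
 [-0.0174 -0.4985 -0.8667]
 [ 0.053   0.8652 -0.4986]] [-0.5785  0.0277  1.243 ]
{'time': 0.1, 'qpos': array([-1.278 ,  0.3427,  1.5249, -0.    ,  1.2754, -0.146 ]), 'qvel': array([-0.0016, -0.001 , -0.0017, -0.0007,  0.0011, -0.0008]), 'joint_efforts': array([  0.0014, -43.2001, -24.4696,   0.072 ,   0.0526,  -0.    ]), 'tool_pos': array([ 0.223 , -0.4749,  0.2261]), 'tool_rot': array([-3.1402, -0.0002,  0.4388]), 'contact_force': array([ 0.1914,  0.2132, -0.5808]), 'torque': array([-0.0108, -0.0318, -0.0139]), 'grip_force': 0.0, 'opening': 0.0917881748990682}
```

View pics/top0.png

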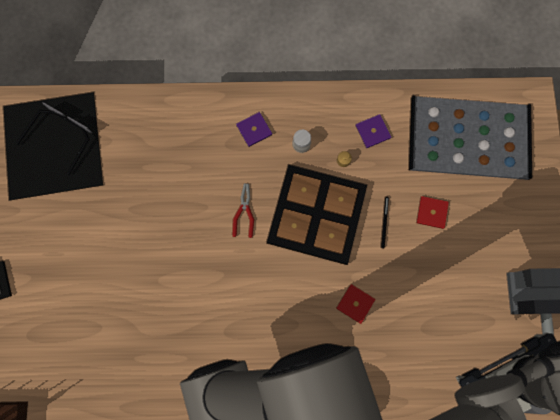

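View pics/side0.png

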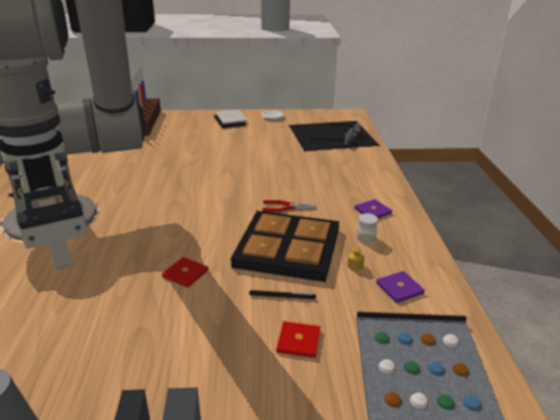

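The top view shows the tray at about (318,213). The brown covers' dots are near (304,189), (341,199), (294,228) and (331,236). The look-alikes are purple at (254,129) and (373,131), and red at (433,212) and (356,304). I'm rejecting those by colour and taking the four brown covers in the tray.

```bash
cat > h.py <<'E'
import cv2,numpy as np
np.set_printoptions(precision=4,suppress=True)
def ray(d,u,v,z):
    R,t=d["R"],d["t"]; c=-R.T@t; r=R.T@np.array([(u-d["cx"])/d["fx"],(v-d["cy"])/d["fy"],1]); return c+r*(z-c[2])/r[2]
E
python3 - <<'E'
from h import *
for n,b in(("top",(255,155,380,275)),("side",(220,195,350,285))):
    d=np.load(n+"0.npz"); im=d["color"]; x0,y0,x1,y1=b
    c=im[y0:y1,x0:x1]
    hsv=cv2.cvtColor(c,cv2.COLOR_BGR2HSV); 
    dark=(hsv[...,2]<50).astype(np.uint8)
    cs,_=cv2.findContours(dark,cv2.RETR_CCOMP,cv2.CHAIN_APPROX_NONE)
    cs2,h=cv2.findContours(dark,cv2.RETR_CCOMP,cv2.CHAIN_APPROX_NONE)
    for k,ct in enumerate(cs2):
        a=cv2.contourArea(ct)
        if a<150: continue
        z=.032 if h[0][k][3]>=0 else .027
        P=np.array([ray(d,p[0][0]+x0,p[0][1]+y0,z)[:2] for p in ct]).astype(np.float32)
        r=cv2.minAreaRect(P); m=cv2.moments(ct); u,v=m['m10']/m['m00']+x0,m['m01']/m['m00']+y0
        # depth-derived height over the middle
        Z=d["z_map"]; hh=[]
        mask=np.zeros(dark.shape,np.uint8); cv2.drawContours(mask,[ct],-1,1,-1); mask=cv2.erode(mask,np.ones((5,5)))
        for yy,xx in np.argwhere(mask>0):
            q=Z[yy+y0,xx+x0]
            if q>0: hh.append((d["R"].T@(np.array([(xx+x0-d["cx"])/d["fx"]*q,(yy+y0-d["cy"])/d["fy"]*q,q])-d["t"]))[2])
        print(n,a,z,"c",np.round(r[0],4),np.round(r[1],4),round(r[2],1),"px",round(u),round(v),ray(d,u,v,z)[:2],"h",np.median(hh),len(hh))
    cv2.imwrite(f"pics/{n}crop.png",cv2.resize(c,None,fx=4,fy=4,interpolation=cv2.INTER_CUBIC))
a,b=[cv2.imread(f"pics/{n}crop.png") for n in("top","side")]
E
```

```text
top 6643.0 0.027 c [ 0.582  -0.1579] [0.2037 0.208 ] 73.8 px 317 214 [ 0.5795 -0.1581] h 0.030356456072414856 5994
top 919.0 0.032 c [ 0.5244 -0.1896] [0.0761 0.077 ] 73.6 px 331 236 [ 0.524  -0.1897] h 0.03253846533454233 693
top 907.0 0.032 c [ 0.5504 -0.0996] [0.0762 0.0769] 73.4 px 294 226 [ 0.5502 -0.0996] h 0.032382375162514125 683
top 892.5 0.032 c [ 0.615  -0.2163] [0.0768 0.0776] 73.7 px 340 199 [ 0.6147 -0.2163] h 0.03557007769650654 675
top 874.0 0.032 c [ 0.6406 -0.1259] [0.0763 0.0777] 73.4 px 303 190 [ 0.6403 -0.1258] h 0.03263370479513228 659
side 3899.5 0.027 c [ 0.581  -0.1772] [0.2315 0.2035] 73.6 px 285 253 [ 0.5738 -0.2165] h 0.027023815423455194 3198
side 889.0 0.032 c [ 0.6145 -0.2183] [0.0964 0.0802] 73.6 px 304 251 [ 0.6145 -0.2202] h 0.03394056588602975 679
side 820.5 0.032 c [ 0.5245 -0.1943] [0.0922 0.0811] 74.2 px 262 246 [ 0.5244 -0.1966] h 0.03106771701447149 611
```

View pics/topcrop.png

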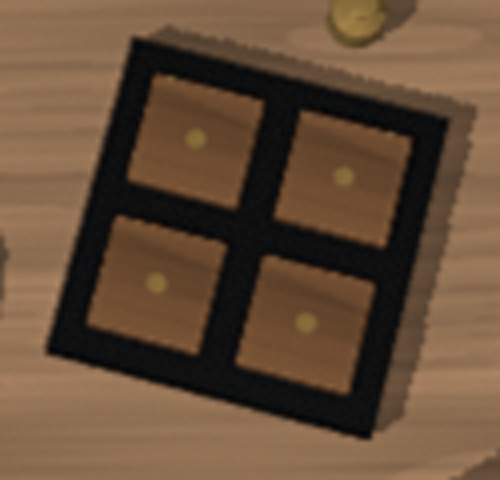

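The crop shows four brown covers with dots at crop px (196,138), (344,177), (157,283) and (306,322). Depth puts the far-right one, at world (0.615,-0.2165), 3 mm higher than the rest. I'll test that one first by touch, approaching with closed fingers.

```bash
cat >> h.py <<'E'
from scipy.spatial.transform import Rotation as Ro
def rel(o,target,yawdeg):
    R=Ro.from_euler("xyz",o["tool_rot"]); g=Ro.from_euler("xyz",[np.pi,0,np.radians(yawdeg)])
    return R.inv().apply(np.array(target)-o["tool_pos"]),np.degrees((R.inv()*g).as_rotvec())
E
python3 - <<'E'
from cell import *
from h import *
o=observe(); a=np.radians(-16.4);ex=np.array([np.cos(a),np.sin(a)]);c=np.array([.6148,-.2165])
p=c-.025*ex; print(p,rel(o,[*p,.10],-16.4)); 
d=np.load("top0.npz");print(ray(d,344,158,.03),ray(d,302,140,.04))
E
```

```text
[ 0.5908 -0.2094] (array([ 0.4458, -0.0839,  0.1263]), array([-0.0802,  0.0185, 41.5402]))
[ 0.7218 -0.2301  0.03  ] [ 0.7678 -0.1253  0.04  ]
```

arm_command(
  fingers=[1,1,1,1,1,1,1,1],
  travel=[
    [0.04,-0.008,0.005],
    [0.08,-0.015,0.01],
    [0.12,-0.022,0.015],
    [0.16,-0.03,0.02],
    [0.2,-0.037,0.025],
    [0.23,-0.043,0.03],
    [0.26,-0.049,0.03],
    [0.28,-0.053,0.03],
  ],
  dr=[
    [0,0,5],
    [0,0,10],
    [0,0,15],
    [0,0,20],
    [0,0,25],
    [0,0,30],
    [0,0,36],
    [0,0,41.5],
  ],
  squeeze=20,
)

```text
time: 0.77
tool_pos: [0.4557, -0.306, 0.196]
tool_rot: [-3.14, 0.001, -0.289]
contact_force: [-0.1, 0.3, -0.5]
opening: 0.043
grip_force: 0.0
```

```bash
cat > g.py <<'E'
from cell import *
from h import *
import sys
o=observe(); a=np.radians(-16.4);ex=np.array([np.cos(a),np.sin(a)]);ey=np.array([-ex[1],ex[0]]);c=np.array([.6148,-.2165])
dx,dy,z=map(float,sys.argv[1:4])
print(o["time"],o["tool_pos"],o["tool_rot"],o["contact_force"],o["opening"]);print(rel(o,[*(c+dx*ex+dy*ey),z],-16.4))
E
python3 g.py -.025 0 .06
```

```text
0.7667 [ 0.4557 -0.306   0.196 ] [-3.1404  0.0011 -0.2888] [-0.1326  0.2508 -0.5337] 0.04301479239590371
(array([ 0.1022, -0.1309,  0.136 ]), array([-0.0657,  0.061 , -0.148 ]))
```

arm_command(
  fingers=[1,1,1,1,1,1,1,1],
  travel=[
    [0.02,-0.025,0.02],
    [0.04,-0.05,0.04],
    [0.06,-0.075,0.06],
    [0.08,-0.1,0.08],
    [0.095,-0.12,0.1],
    [0.101,-0.131,0.12],
    [0.101,-0.131,0.136],
    [0.101,-0.131,0.136],
  ],
  dr=[
    [0,0,0],
    [0,0,0],
    [0,0,0],
    [0,0,0],
    [0,0,0],
    [0,0,0],
    [0,0,0],
    [0,0,0],
  ],
)

```text
time: 1.43
tool_pos: [0.586, -0.209, 0.0563]
tool_rot: [-3.14, 0.008, -0.284]
contact_force: [-0.3, 0.1, -0.8]
opening: 0.0005
grip_force: 0.0
```

arm_command(
  fingers=[1,1,1,1],
  travel=[
    [0,0,0],
    [0,0,0],
    [0,0,0],
    [0,0,0],
  ],
  dr=[
    [0,0,0],
    [0,0,0],
    [0,0,0],
    [0,0,0],
  ],
)

```text
time: 1.77
tool_pos: [0.5882, -0.212, 0.0622]
tool_rot: [3.141, -0.002, -0.286]
contact_force: [-0.5, 0.0, 0.7]
opening: 0.0006
grip_force: 0.0
```

```bash
python3 g.py -.025 0 .036; python3 - <<'E'
from cell import *
import cv2
d=read_camera("side"); cv2.imwrite("pics/s1.png",cv2.resize(d["color"][150:300,200:380],None,fx=4,fy=4))
E
```

```text
1.7667 [ 0.5882 -0.212   0.0622] [ 3.1411 -0.0023 -0.2864] [-0.5312  0.0187  0.657 ] 0.0005696919209701274
(array([ 0.0017, -0.0032,  0.0262]), array([ 0.0306, -0.1343, -0.0103]))
```

View pics/s1.png

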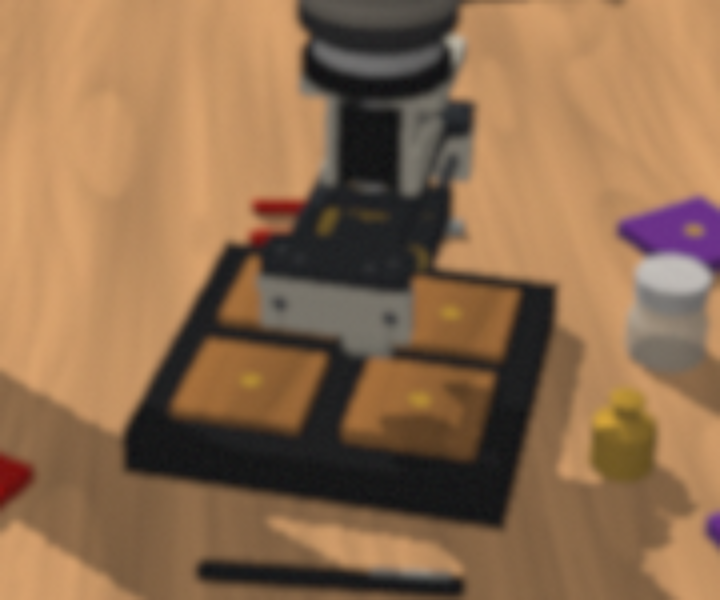

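The close crop shows the shut fingers, tip at about (370,345), hovering over the robot-side edge of the candidate cover. The cover's dot is at (420,400). Now I'll lower gently.

arm_command(
  fingers=[1,1,1,1,1,1],
  travel=[
    [0.002,-0.003,0.01],
    [0.002,-0.003,0.02],
    [0.002,-0.003,0.023],
    [0.002,-0.003,0.024],
    [0.002,-0.003,0.024],
    [0.002,-0.003,0.024],
  ],
  dr=[
    [0,0,0],
    [0,0,0],
    [0,0,0],
    [0,0,0],
    [0,0,0],
    [0,0,0],
  ],
)

```text
time: 2.32
tool_pos: [0.5907, -0.2088, 0.0366]
tool_rot: [3.142, 0.0, -0.285]
contact_force: [-0.4, 0.6, -0.1]
opening: 0.0005
grip_force: 0.0
```

arm_command(
  fingers=[1,1,1,1],
  travel=[
    [0,0,0.001],
    [0,0,0.002],
    [0,0,0.002],
    [0,0,0.002],
  ],
  dr=[
    [0,0,0],
    [0,0,0],
    [0,0,0],
    [0,0,0],
  ],
)

```text
time: 2.65
tool_pos: [0.5906, -0.2088, 0.0348]
tool_rot: [3.141, -0.0, -0.286]
contact_force: [0.4, -1.0, 0.5]
opening: 0.0005
grip_force: 0.2
```

arm_command(
  fingers=[1,1,1,1],
  travel=[
    [0,0,0.001],
    [0,0,0.001],
    [0,0,0.001],
    [0,0,0.001],
  ],
  dr=[
    [0,0,0],
    [0,0,0],
    [0,0,0],
    [0,0,0],
  ],
)

```text
time: 2.98
tool_pos: [0.5906, -0.2089, 0.034]
tool_rot: [3.141, -0.0, -0.286]
contact_force: [-1.4, 0.8, 3.1]
opening: 0.0004
grip_force: 1.6
```

arm_command(
  fingers=[1,1,1,1],
  travel=[
    [0,0,0.0005],
    [0,0,0.0005],
    [0,0,0.0005],
    [0,0,0.0005],
  ],
  dr=[
    [0,0,0],
    [0,0,0],
    [0,0,0],
    [0,0,0],
  ],
)

```text
time: 3.32
tool_pos: [0.5907, -0.2089, 0.0338]
tool_rot: [3.141, -0.001, -0.285]
contact_force: [-2.6, 0.1, 5.8]
opening: 0.0005
grip_force: 3.1
```

```bash
cat > v.py <<'E'
from cell import *
from h import *
import sys
d=read_camera("side"); cv2.imwrite(sys.argv[1],cv2.resize(d["color"][195:290,220:350],None,fx=6,fy=6,interpolation=cv2.INTER_CUBIC))
# heights of all the cover tops: tilt by plane fit per camera
for n in("top","side"):
    d=read_camera(n);Z=d["z_map"];v,u=np.mgrid[:420,:560];P=np.stack([(u-d["cx"])/d["fx"]*Z,(v-d["cy"])/d["fy"]*Z,Z],-1)
    W=(P-d["t"])@d["R"]; a=np.radians(-16.4);ex=np.array([np.cos(a),np.sin(a)]);ey=np.array([-ex[1],ex[0]])
    for c in([.6148,-.2165],[.5242,-.190],[.5503,-.0998],[.6405,-.126]):
        L=W[...,:2]-c; X,Y=L@ex,L@ey; m=(abs(X)<.03)&(abs(Y)<.03)&(Z>0)&(W[...,2]>.026)&(W[...,2]<.042)
        if m.sum()<40: continue
        A=np.c_[X[m],Y[m],np.ones(m.sum())]; s=np.linalg.lstsq(A,W[...,2][m],rcond=None)[0]
        print(n,c,m.sum(),"slopes x,y",s[:2],"mid",s[2])
print(observe()["contact_force"],observe()["tool_pos"])
E
python3 v.py pics/s2.png
```

```text
top [0.5503, -0.0998] 236 slopes x,y [-0.0037 -0.0062] mid 0.03253957660520915
top [0.6405, -0.126] 220 slopes x,y [0.0263 0.0143] mid 0.0324812378089427
side [0.6148, -0.2165] 357 slopes x,y [ 0.0915 -0.0008] mid 0.03448713227037322
side [0.5242, -0.19] 370 slopes x,y [ 0.0001 -0.0023] mid 0.03106766832730679
side [0.5503, -0.0998] 124 slopes x,y [-0.0035 -0.0052] mid 0.03092086124062934
side [0.6405, -0.126] 230 slopes x,y [-0.0025 -0.0033] mid 0.030990750646355123
[-1.6173  0.3705  6.2053] [ 0.5907 -0.2089  0.0338]
```

The cover has tipped by 0.09 rad while the others stay flat, so this is the unseated one. I'll release it, let it fall level, and move over the middle.

arm_command(
  fingers=[1,1,1,1,1,1,1],
  travel=[
    [0,0,-0.005],
    [0,0,-0.012],
    [0.01,0,-0.015],
    [0.025,0,-0.015],
    [0.025,0,-0.015],
    [0.025,0,-0.015],
    [0.025,0,-0.015],
  ],
  dr=[
    [0,0,0],
    [0,0,0],
    [0,0,0],
    [0,0,0],
    [0,0,0],
    [0,0,0],
    [0,0,0],
  ],
)

```text
time: 4.05
tool_pos: [0.6139, -0.2155, 0.0479]
tool_rot: [-3.141, 0.001, -0.285]
contact_force: [-1.0, -0.4, -0.4]
opening: 0.0007
grip_force: 0.0
```

```bash
python3 v.py pics/s3.png; python3 g.py 0 0 .036
```

```text
top [0.5503, -0.0998] 225 slopes x,y [-0.0054  0.0249] mid 0.03242142300662384
top [0.6405, -0.126] 229 slopes x,y [ 0.0099 -0.0249] mid 0.032679097395754676
side [0.6148, -0.2165] 398 slopes x,y [-0.0079 -0.0053] mid 0.03414188485070049
side [0.5242, -0.19] 425 slopes x,y [0.0013 0.0012] mid 0.03109934728259388
side [0.5503, -0.0998] 253 slopes x,y [0.0034 0.0008] mid 0.03092034652543914
side [0.6405, -0.126] 87 slopes x,y [-0.0098 -0.0082] mid 0.03108743400569678
[0.4499 0.1228 1.1445] [ 0.614  -0.2156  0.0481]
4.2 [ 0.614  -0.2156  0.0481] [-3.1415  0.0008 -0.2855] [0.4499 0.1228 1.1445] 0.00040981317932092104
(array([0.0011, 0.0006, 0.0121]), array([-0.0032,  0.0438,  0.0399]))
```

View pics/s3.png

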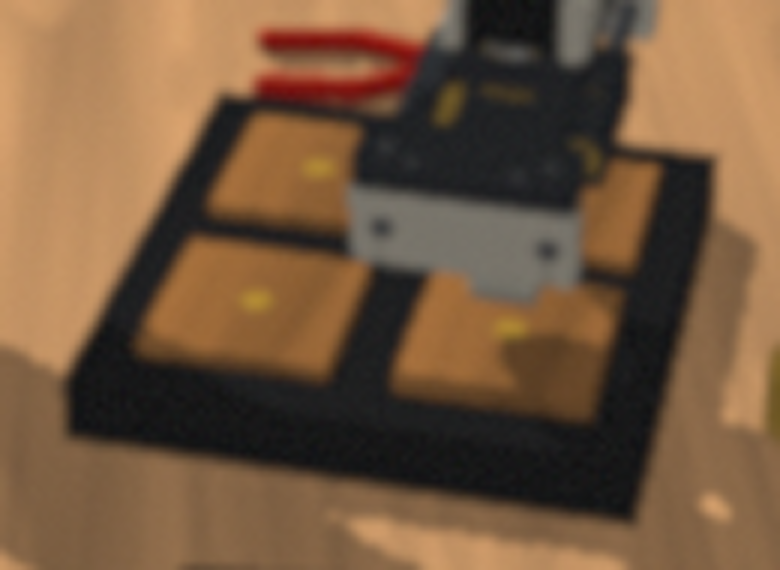

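The cover is level again and still 3 mm proud. The fingertip at (505,290) is above its middle dot at (510,327). Pressing now.

arm_command(
  fingers=[1,1,1,1,1,1],
  travel=[
    [0.001,0.001,0.006],
    [0.001,0.001,0.011],
    [0.001,0.001,0.013],
    [0.001,0.001,0.014],
    [0.001,0.001,0.014],
    [0.001,0.001,0.014],
  ],
  dr=[
    [0,0,0],
    [0,0,0],
    [0,0,0],
    [0,0,0],
    [0,0,0],
    [0,0,0],
  ],
)

```text
time: 4.7
tool_pos: [0.615, -0.2171, 0.0348]
tool_rot: [3.141, 0.0, -0.286]
contact_force: [-1.6, 0.7, 7.2]
opening: 0.0006
grip_force: 3.5
```

arm_command(
  fingers=[1,1,1,1,1,1],
  travel=[
    [0,0,0.0005],
    [0,0,0.001],
    [0,0,0.0015],
    [0,0,0.0015],
    [0,0,0.0015],
    [0,0,0.0015],
  ],
  dr=[
    [0,0,0],
    [0,0,0],
    [0,0,0],
    [0,0,0],
    [0,0,0],
    [0,0,0],
  ],
)

```text
time: 5.2
tool_pos: [0.6151, -0.2171, 0.034]
tool_rot: [3.141, -0.0, -0.285]
contact_force: [-4.0, 2.2, 11.7]
opening: 0.0003
grip_force: 5.7
```

arm_command(
  fingers=[1,1,1,1,1,1],
  travel=[
    [0,0,0.0005],
    [0,0,0.001],
    [0,0,0.0015],
    [0,0,0.002],
    [0,0,0.002],
    [0,0,0.002],
  ],
  dr=[
    [0,0,0],
    [0,0,0],
    [0,0,0],
    [0,0,0],
    [0,0,0],
    [0,0,0],
  ],
)

```text
time: 5.7
tool_pos: [0.615, -0.2171, 0.0322]
tool_rot: [3.141, -0.0, -0.285]
contact_force: [-4.5, 1.8, 12.6]
opening: 0.0003
grip_force: 6.4
```

arm_command(
  fingers=[1,1,1,1,1,1],
  travel=[
    [0,0,0.0005],
    [0,0,0.001],
    [0,0,0.0015],
    [0,0,0.002],
    [0,0,0.002],
    [0,0,0.002],
  ],
  dr=[
    [0,0,0],
    [0,0,0],
    [0,0,0],
    [0,0,0],
    [0,0,0],
    [0,0,0],
  ],
)

```text
time: 6.2
tool_pos: [0.6151, -0.2171, 0.0322]
tool_rot: [3.141, -0.001, -0.285]
contact_force: [-9.5, 3.1, 24.5]
opening: 0.0007
grip_force: 12.2
```

```bash
python3 v.py pics/s4.png
```

```text
top [0.5503, -0.0998] 242 slopes x,y [-0.0052  0.0197] mid 0.03207961767765754
top [0.6405, -0.126] 246 slopes x,y [ 0.005  -0.0051] mid 0.03247414442408474
side [0.6148, -0.2165] 281 slopes x,y [ 0.0034 -0.0085] mid 0.03120996733471266
side [0.5242, -0.19] 420 slopes x,y [-0.0046 -0.0047] mid 0.03112925780462094
side [0.5503, -0.0998] 303 slopes x,y [-0.0031 -0.0059] mid 0.030948114354264096
[-9.2514  3.1845 23.8665] [ 0.6151 -0.2171  0.0321]
```

View pics/s4.png

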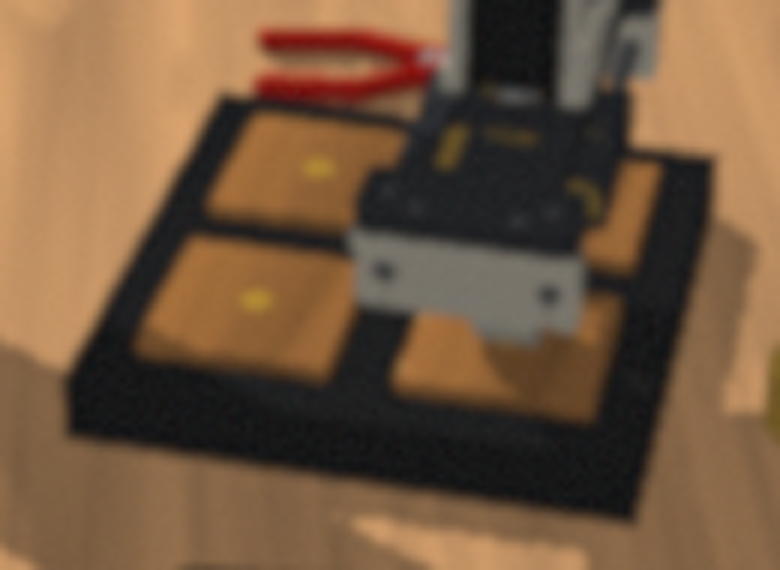

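The cover is level and at the same height as the others (31.2 mm against 31.1 mm). The fingers hold its middle, around (510,335), with about 24 N. Handing in.

```bash
python3 -c "
from cell import *
print(hand_in())"
```

```text
the job is handed in; nothing more can be done
None
```

The far-right cover was the unseated one: it tipped 0.09 rad under an edge press and fell back level, and a press on its middle seated it level with the others. I handed in with the fingers still holding it down at about 24 N; depth had already shown it 3 mm high, so I did not press the other three.

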